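# Lay up the coffee board

### The arm

A 6-joint arm with a two-finger parallel gripper is mounted at the origin on a cart in front of the work surface, level with it; the furniture and walls round the work are solid. World frame = base frame: x ahead of the robot, y to its left, z up, the work surface at z = 0. Lengths are in m, angles in rad, forces in N, time in s.
With the tool pointing down it reaches from about 0.375 to 0.9 m from the base axis. Payload 3.1 kg.
Tool frame: the origin (TCP) lies midway between the tips of the shut fingers; the grasp point (between the pads) lies 19 mm behind it (manip.tcp_to_grasp is the distance from the TCP to the grasp point, in m); z points along the fingers, y is the line along which they close (so a half turn about z gives the same grasp; the last joint's range is limited). The gripper opens to 85 mm and grips with 20 to 120 N. Pads are 22 mm wide; open, the fingers measure 114 mm over their backs; the gripper's body (76 mm by 85 mm) begins 54 mm behind the grasp point. The pads swing forward as they close: fully open they stand 13 mm farther back than shut.
Start: joints at [-1.423, 0.527, 1.433, -0, 1.181, -0.178], TCP at [0.201, -0.592, 0.231] pointing down, gripper open.
Joint ranges: [-3.08, 3.08], [-0.75, 2.2], [0.22, 2.44], [-1.43, 4.57], [0, 2.65], [-2.85, 2.85]. Speed limits (rad/s): [2.79, 2.79, 3.14, 3.14, 3.14, 3.14].

### API

Orientations are given as a unit quaternion [x, y, z, w].
In Python, from station import manip gives the robot as it stands. The module is installed in compiled form; this text tells all that it offers.
- The arm moves only by the shell command python3 -m crank 'ROWS' [OPENING] [FORCE]. ROWS is JSON, a list of rows, each a list of 2 entries, a list of its own where there are three numbers: the shift along the tool's x, y, z in cm, then the turn about the tool's z in degrees. In form: [[[x, y, z], spin], ...]. A call has 1 to 10 rows; each row is the pose to reach, as a shift and turn from the pose commanded when the call began, along the tool's axes at that moment; what a row does not reach only later rows make up. A row lasts 1/10 s, in which the tool goes at most 50 mm and 8.59 degrees, less where a joint would pass 70% of its speed; a pose out of reach is approached as far as the arm can. A call with a gripper value outside its range is refused whole. OPENING is the finger opening in cm, from 0 to 8.54, set as the call begins (- or left out, the last holds). The fingers move at their own pace and stop on an object; FORCE is the grip in N (left out, the last holds). Time passes only in rows, so rows that repeat a pose let the fingers close. It gives the time, the measured TCP pose, the force and the opening at its end, in the units of the state.
- manip.sense(): the state, without advancing time (a new reading comes with each control period).
- manip.snapshot(name): name is "scene" or "top"; returns the picture (480x640x3 uint8, red, green, blue); there is no depth.
- manip.camera_params(name): a dict with "fx", "fy", "cx", "cy" (pixels), "pose" (4x4, takes a point from camera to world coordinates). Camera axes: x right, y up, looking along -z (the intrinsics and any distortion apply to the point x, -y, -z); pixel columns grow to the right and rows downward; lengths in m; the calibration is good to about 2 mm. A picture is of the moment at which its call begins. camera_params takes no time and is no camera call.
- manip.sign_off(): hands the job in, once; it reports no verdict.
The state is a dict: "t": time; "q": joint angles; "qd": joint speeds; "tau": joint torques, N m; "tcp_pos": TCP position; "tool_rot": TCP orientation; "force": force on the tool from outside, world axes, zero at the start; "ft_torque": the same for the moment, N m; "finger_gap": opening from 0.0 (shut) to 1.0 (fully open).
Only numpy, scipy, OpenCV 4.12 (cv2) and the standard library are available. Lean on these libraries where they do the work, as an engineer would, in place of code of your own. Each camera call takes 0.05 s, during which the arm holds its last target. There are 200 camera calls.

### The job

Lay up the wooden coffee board the way we serve it, left and right as you see it from where you stand: the oblong saucer in its long recess with its round well at the right-hand end, the espresso cup in that well with its handle pointing right, and behind the saucer the sugar pot with its lid on in the left round recess and the water glass in the right one. Everything stands upright and fully seated; leave everything else where it is.

Things in the scene. Friction and masses are not known exactly. Their poses are not given: they have to be found in the camera images.
- board: dark wooden board, fixed, flat, 190 (x) x 230 (y) x 16 mm. Origin: centre of its underside; x to the back, y left, z up, turned by at most 12 degrees. Three cork-lined recesses 4 mm deep (floors at z = 12 mm): a long one in front, 72 (x) x 130 (y) mm, centred at x = -46, y = 0 mm; two round ones behind it, 54 mm diameter, the left at x = 56, y = 60 mm, the right at x = 56, y = -60 mm
- saucer_center (a point): white oblong saucer, a slab 62 (x) x 120 (y) x 16 mm, 0.17 kg; its centre, 8 mm above its underside, z up. Its green well for the cup, 50 mm diameter and 4 mm deep, is centred at x = 0, y = -30 mm. Take it across the 62 mm by the upper half of its sides: the lower 4 mm go into the recess. Starts on the black mat, y to the left within 20 degrees
- cup_center (a point): small white espresso cup with a green pattern, 52 mm high, 62 mm diameter at the rim tapering to a foot of 44 mm, 0.13 kg; a point on its axis, 26 mm above its underside. z up; the handle points along -y and ends 57 mm from the axis. Take it across the body, along its x. Starts on the black mat, y to the left within 35 degrees
- glass_center (a point): small clear straight-sided glass (the water glass), 58 mm high, 47 mm diameter at the rim, 41 mm at the foot, 0.09 kg; this point is its centre, half-way up (29 mm above its underside). z up. At the start it stands on the black mat
- pot_center (a point): small open steel cup (the sugar pot), round, 34 mm high, 49 mm diameter at the rim, 39 mm at the foot, 0.05 kg; this point is its centre, half-way up (17 mm above its underside). z up. At the start it stands on the black mat
- lid_center (a point): pale round steel lid of the sugar pot, black knob, 27 mm high, 0.06 kg; a point on its axis, 13.5 mm above its underside, z up. From below: a plug of 30 mm diameter, 5 mm high, loose in the pot's mouth; a disc of 52 mm, 4 mm thick, that rests on the pot's rim; a knob of 16 mm, 18 mm high, to take it by. Closed, this point is 25.5 mm above the pot's. Starts on the black mat, knob up
- jigger_center (a point): double-cone steel spirit measure, 80 mm high, 42 mm diameter, standing on the black mat; its centre, half-way up. Leave it
- milk: milk carton, white and blue, 67 x 97 x 110 mm, standing on the worktop to the left; origin at the centre of its underside. Leave it
- mug: green mug, 86 x 125 x 96 mm, standing on the worktop to the left; origin at its underside. Leave it
- spice: spice jar with a red cap, 45 mm diameter, 106 mm high, standing on the worktop at the back left; origin at the centre of its underside. Leave it
Mind the look-alikes: they are no part of the job. Leave any yellow look-alike of the part that bears pot_center alone.

How it is judged:
At the end, for the whole second after the job is handed in: Saucer in the long recess (8 mm, 0.2 rad), well to the right; cup in the well (7 mm), handle right (0.45 rad); glass in the right, pot in the left round recess (9 mm); lid level on the pot (9 mm); all seated to 2.5 or 3 mm in height, upright and at rest (x of saucer_center in the frame of board between -0.054 and -0.038 m and y of saucer_center in the frame of board between -0.008 and 0.008 m and z of saucer_center in the frame of board between 0.0175 and 0.0225 m and angle between the y axis of saucer_center and the y axis of board, either way round below 0.2 rad and x of board in the frame of saucer_center above 0.02 m and x of cup_center in the frame of saucer_center between -0.007 and 0.007 m and y of cup_center in the frame of saucer_center between -0.037 and -0.023 m and z of cup_center in the frame of saucer_center between 0.0275 and 0.0325 m and angle between the y axis of cup_center and the y axis of board, either way round below 0.45 rad and x of board in the frame of cup_center above 0.01 m and angle between each of cup_center, glass_center, pot_center's own z axis and vertical below 0.1 rad and x of glass_center in the frame of board between 0.047 and 0.065 m and y of glass_center in the frame of board between -0.069 and -0.051 m and z of glass_center in the frame of board between 0.0385 and 0.0435 m and x of pot_center in the frame of board between 0.047 and 0.065 m and y of pot_center in the frame of board between 0.051 and 0.069 m and z of pot_center in the frame of board between 0.0265 and 0.0315 m and horizontal distance between lid_center and pot_center below 0.009 m and z of lid_center in the frame of pot_center between 0.0225 and 0.0285 m and angle between lid_center's own z axis and vertical below 0.12 rad and linear speed of each of saucer, cup, water_glass, sugar_pot, pot_lid below 0.02 m/s); the robot touches nothing.
It fails at once if the jigger is shifted by more than 20 mm (distance of jigger_center from where it was at the start of the episode above 0.02 m).
It fails at once if the milk carton is shifted by more than 20 mm (distance of milk from where it was at the start of the episode above 0.02 m).
It fails at once if the green mug is shifted by more than 20 mm (distance of mug from where it was at the start of the episode above 0.02 m).
It fails at once if the spice jar is shifted by more than 20 mm (distance of spice from where it was at the start of the episode above 0.02 m).
It also fails if it takes over 122 s, if anything falls off the work surface, if the arm or the gripper's body presses on something with over 40 N, if the wrist force passes 120 N, or if a joint passes its speed limit or range.

## Working session

There is one attempt and no reset: what is moved stays moved. The work goes in short steps, Python scripts to look and compute and a shell command to move; the robot and the scene stay as the last step left them, time stands still between calls to the robot, and variables do not carry over. Pictures are saved under pics/ and viewed, on a budget of 14 in all, crops included, one or two more only if the job needs it, and the job is handed in when it is done.

```bash
mkdir -p pics; python3 - <<'E'
from station import manip
import cv2
for n in("scene","top"):
    cv2.imwrite(f"pics/{n}0.png",manip.snapshot(n)[:,:,::-1])
    print(n,manip.camera_params(n))
print(manip.sense())
E
```

```text
scene {'fx': 622.7258525496825, 'fy': 622.7258525496825, 'cx': 326.318833982459, 'cy': 241.62333858636364, 'pose': array([[-0.54645629,  0.38123252, -0.74568579, -0.51270163],
       [-0.83737398, -0.23405062,  0.49398899,  0.88557551],
       [ 0.01379645,  0.89436127,  0.44713262,  0.6923613 ],
       [ 0.        ,  0.        ,  0.        ,  1.        ]])}
top {'fx': 601.2259482657003, 'fy': 601.2259482657003, 'cx': 318.38339128054133, 'cy': 246.14658704758705, 'pose': array([[ 0.00956932,  0.98225756, -0.1872926 ,  0.29637255],
       [-0.99994996,  0.00885338, -0.00465871,  0.19011369],
       [-0.00291788,  0.18732781,  0.98229312,  1.33278353],
       [ 0.        ,  0.        ,  0.        ,  1.        ]])}
{'t': 0.1, 'q': array([-1.42251019e+00,  5.28398646e-01,  1.43375008e+00, -4.17917448e-06,
        1.18142690e+00, -1.78499590e-01]), 'qd': array([ 1.81620086e-03, -2.58619893e-03, -2.28011941e-03,  6.90188609e-04,
       -5.88726514e-05, -7.12202001e-04]), 'tau': array([ 3.50650071e-04, -4.43302774e+01, -1.78586322e+01, -2.52113705e-04,
        3.83791412e-03,  1.92763019e-05]), 'tcp_pos': array([ 0.20055649, -0.59127334,  0.23042351]), 'tool_rot': array([ 9.86680443e-01,  1.62667517e-01,  1.30453739e-05, -9.91402640e-04]), 'force': array([0.4166569, 0.2702793, 0.1623161]), 'ft_torque': array([-0.02703782, -0.01326252, -0.03902704]), 'finger_gap': 1.0050704652644602}
```

View pics/scene0.png

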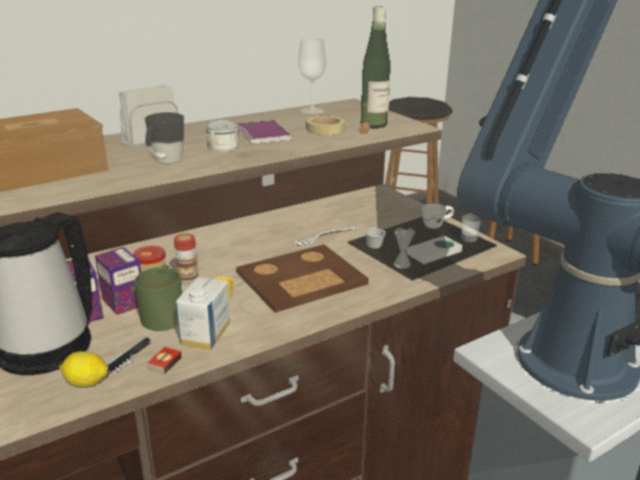

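View pics/top0.png

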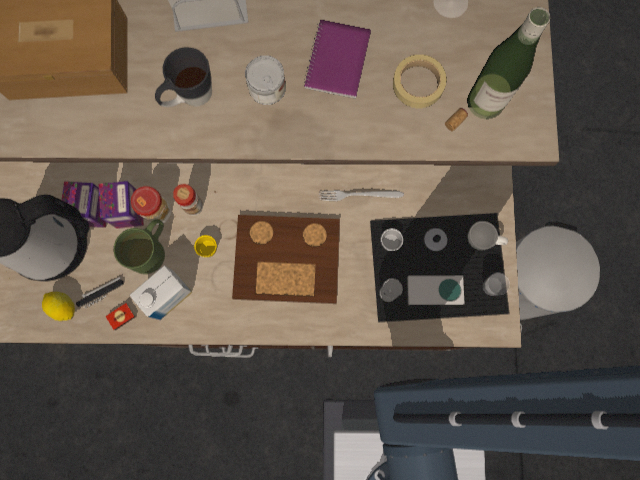

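Top view: board around (287,258), mat around (440,266), with the cup (483,236, handle right), saucer (436,290, well right), and round items at (391,239), (436,239), (391,290) and (496,284) still to be told apart. The yellow pot at (206,246) is the look-alike, so I leave it alone. Next, an enlarged crop.

```bash
python3 - <<'E'
import cv2,numpy as np
a=cv2.imread("pics/top0.png")[205:325,365:515]; b=cv2.imread("pics/scene0.png")[190:290,340:500]
a=cv2.resize(a,None,fx=3.2,fy=3.2,interpolation=cv2.INTER_CUBIC);b=cv2.resize(b,None,fx=2,fy=2,interpolation=cv2.INTER_CUBIC)
a=cv2.copyMakeBorder(a,0,0,0,800-a.shape[1],cv2.BORDER_CONSTANT)
a[0:200,480:800]=b
cv2.imwrite("pics/c1.png",cv2.convertScaleAbs(a,alpha=1.3,beta=10))
E
```

```text
(no output)
```

View pics/c1.png

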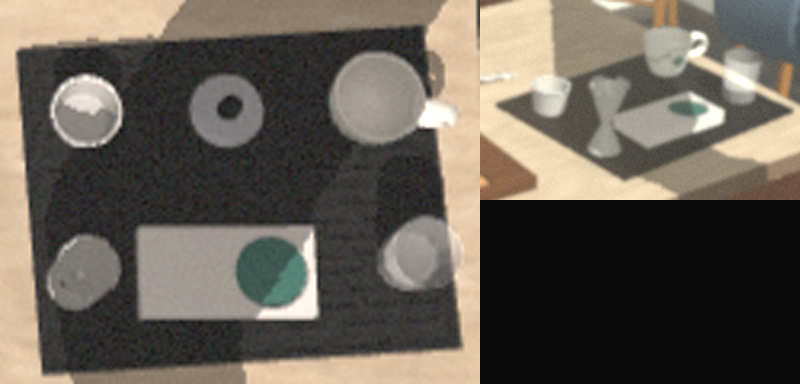

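In the crop, steel pot with open mouth at top px (392,240), lid with black knob at (436,239), cup at (483,236), jigger (two cones, waist visible in the scene view) at (391,290), clear straight glass at (496,285), saucer at (436,290). Now I measure.

```bash
cat > h.py <<'E'
import numpy as np, cv2
from station import manip
def ray(n,uv,z):
    c=manip.camera_params(n);P=c["pose"];uv=np.atleast_2d(uv)
    d=np.c_[(uv[:,0]-c["cx"])/c["fx"],-(uv[:,1]-c["cy"])/c["fy"],-np.ones(len(uv))]@P[:3,:3].T
    return P[:3,3]+d*((z-P[2,3])/d[:,2])[:,None]
def circ(img,uv,r):  # hough near
    x,y=int(uv[0]),int(uv[1]);s=24;k=4
    g=cv2.cvtColor(img[y-s:y+s,x-s:x+s],cv2.COLOR_BGR2GRAY);g=cv2.resize(g,None,fx=k,fy=k,interpolation=cv2.INTER_CUBIC)
    h=cv2.HoughCircles(g,cv2.HOUGH_GRADIENT,1,200,param1=80,param2=10,minRadius=int(k*(r-1)),maxRadius=int(k*(r+1)))
    h=h[0][0]/k; return np.array([x-s+h[0],y-s+h[1]]),h[2]
E
python3 - <<'E'
from h import *
im=cv2.imread("pics/top0.png");hsv=cv2.cvtColor(im,cv2.COLOR_BGR2HSV)
def rect(m,z,name):
    cs,_=cv2.findContours(m,cv2.RETR_EXTERNAL,cv2.CHAIN_APPROX_NONE);c=max(cs,key=cv2.contourArea)
    p=ray("top",c[:,0,:].astype(float),z)[:,:2].astype(np.float32)
    r=cv2.minAreaRect(p);b=cv2.boxPoints(r);print(name,np.round(r[0],4),np.round(r[1],4),r[2],b.round(4).tolist())
m=np.zeros(im.shape[:2],np.uint8)
m[205:310,225:350]=(hsv[205:310,225:350,2]<110)*255
rect(cv2.morphologyEx(cv2.morphologyEx(m,cv2.MORPH_OPEN,np.ones((5,5))),cv2.MORPH_CLOSE,np.ones((9,9))),.016,"board")
m[:]=0;m[265:315,405:470]=(hsv[265:315,405:470,2]>70)*255
rect(m,.016,"saucer")
m[:]=0;m[265:315,405:470]=((hsv[265:315,405:470,1]>80)&(hsv[265:315,405:470,2]>30)&(abs(hsv[265:315,405:470,0].astype(int)-80)<15))*255
M=cv2.moments(m,True);print("well",ray("top",[M['m10']/M['m00'],M['m01']/M['m00']],.012))
for n,uv,R,z in[("pot",(392.2,239.7),.0245,.034),("lid",(436.2,239.4),.026,.009),("cup",(482.8,235.6),.031,.052),("glass",(496.5,284.5),.0235,.058),("jig",(391.5,288.5),.021,.08)]:
    r=R*601/(1.30-z)
    try:c,rr=circ(im,uv,r)
    except Exception as e: c,rr=uv,0
    print(n,np.round(c,1),round(r,1),rr,"eye",ray("top",uv,z).round(4),"hough",ray("top",c,z).round(4))
# recess cork
m[:]=0;m[205:310,225:350]=(hsv[205:310,225:350,2]>=110)*255
m=cv2.morphologyEx(m,cv2.MORPH_OPEN,np.ones((3,3)))
n,l,st,ce=cv2.connectedComponentsWithStats(m)
for i in range(1,n):
    if 200<st[i,4]<3500: print("comp",st[i],ray("top",ce[i],.013).round(4))
print("handle",ray("top",[501,241],.03))
print("mat right edge",ray("top",[[508,313],[497,214],[372,220],[378,320]],0).round(3))
E
```

```text
board [0.525 0.267] [0.2299 0.2008] 88.07976531982422 [[0.42080000042915344, 0.15549999475479126], [0.6215999722480774, 0.14880000054836273], [0.6292999982833862, 0.37860000133514404], [0.4284999966621399, 0.38530001044273376]]
saucer [ 0.4529 -0.0624] [0.064  0.1232] 0.532781720161438 [[0.4203000068664551, -0.0010999999940395355], [0.42149999737739563, -0.12430000305175781], [0.4855000078678131, -0.12370000034570694], [0.48429998755455017, -0.0005000000237487257]]
well [[ 0.45203543 -0.09554974  0.012     ]]
pot [391.9 239.9] 11.6 11.15 eye [[0.5599 0.0338 0.034 ]] hough [[0.5595 0.0345 0.034 ]]
lid [435.9 239.4] 12.1 11.625 eye [[ 0.5666 -0.0679  0.009 ]] hough [[ 0.5666 -0.0672  0.009 ]]
cup [482.9 236.1] 14.9 15.05 eye [[ 0.5671 -0.161   0.052 ]] hough [[ 0.566  -0.1612  0.052 ]]
glass [500.1 283.4] 11.4 11.55 eye [[ 0.4597 -0.1841  0.058 ]] hough [[ 0.4621 -0.192   0.058 ]]
jig [392.4 288.4] 10.3 10.25 eye [[0.4464 0.0422 0.08  ]] hough [[0.4467 0.0404 0.08  ]]
comp [250 221  23  23 422] [[0.5792 0.3253 0.013 ]]
comp [303 223  24  23 431] [[0.575  0.2056 0.013 ]]
comp [ 256  262   59   34 1851] [[0.4751 0.2693 0.013 ]]
handle [[ 0.55997168 -0.20671776  0.03      ]]
mat right edge [[ 0.404 -0.224  0.   ]
 [ 0.629 -0.21   0.   ]
 [ 0.612  0.075  0.   ]
 [ 0.386  0.063  0.   ]]
```

```bash
cat >> h.py <<'E'
from scipy.spatial.transform import Rotation as R
def go(x,y,z,a):
    s=manip.sense();r=R.from_quat(s["tool_rot"]);X=r.as_matrix()[:,0]
    d=r.inv().apply(np.array([x,y,z])-s["tcp_pos"])*100
    sp=-(a-np.degrees(np.arctan2(X[1],X[0])));sp=(sp+180)%360-180
    print("shift",d.round(2),"spin",round(sp,1),"t",round(s["t"],1),"F",s["force"].round(1),"gap",round(s["finger_gap"]*8.54,2), "tcp",s["tcp_pos"].round(4))
E
python3 - <<'E'
from h import *
go(.4525,-.063,.15,90.5)
for uv in [(493.7,286),(493.7,285),(495,286)]: print(ray("top",uv,0).round(4))
im=cv2.imread("pics/scene0.png")
# glass in scene: crop rim centre ~ (742,57), foot ~(742,98) in crop coords
for (u,v,z) in [((742-480)/2+340,57/2+190,.058),((742-480)/2+340,97/2+190,0)]: print("scene",(u,v),ray("scene",(u,v),z).round(4))
E
```

```text
shift [ 40.82 -41.93   8.14] spin -71.8 t 0.1 F [0.4 0.3 0.2] gap 8.58 tcp [ 0.2006 -0.5913  0.2304]
[[ 0.4637 -0.1948  0.    ]]
[[ 0.4659 -0.1949  0.    ]]
[[ 0.4637 -0.1977  0.    ]]
scene (471.0, 218.5) [[ 0.4648 -0.1913  0.058 ]]
scene (471.0, 238.5) [[ 0.4651 -0.2011  0.    ]]
```

```bash
python3 -m crank '[[[4,-4,1],-7],[[8,-8,2],-15],[[12,-12,3],-23],[[16,-16.4,4],-31],[[20,-20.5,5],-39],[[24,-24.6,6],-47],[[28,-28.8,7],-55],[[32,-33,8],-62],[[36,-37,8.1],-68],[[40.8,-41.9,8.1],-71.8]]' 7.4 40
python3 -c "
from h import *
go(.4525,-.063,.0,90.5)"
```

```text
t: 1.1
tcp_pos: [0.4133, -0.1443, 0.1545]
tool_rot: [0.703, 0.711, -0.0, -0.001]
force: [0.5, -0.1, -0.8]
finger_gap: 0.869
shift [ 8.07  4.03 15.45] spin 0.2 t 1.1 F [ 0.5 -0.1 -0.8] gap 7.42 tcp [ 0.4133 -0.1443  0.1545]
```

```bash
python3 -m crank '[[[0,0,0],0],[[0,0,0],0]]' >/dev/null
python3 -c "
from h import *
go(.4525,-.063,.0,90.5)"
```

```text
shift [ 8.15  4.03 15.48] spin 0.2 t 1.3 F [-0.2 -0.  -0.3] gap 7.38 tcp [ 0.4134 -0.145   0.1549]
```

```bash
python3 -m crank '[[[3,1.5,2],0],[[6,3,5],0],[[8.1,4,9],0],[[8.1,4,11.5],0],[[8.1,4,11.5],0],[[8.1,4,11.5],0]]' 
python3 - <<'E'
from h import *
go(.4525,-.063,.0,90.5)
a=manip.snapshot("top")[220:340,380:500,::-1];b=manip.snapshot("scene")[190:290,380:500,::-1]
cv2.imwrite("pics/c2.png",np.hstack([cv2.resize(a,(400,400)),cv2.resize(b,(400,400))]))
E
```

```text
t: 1.9
tcp_pos: [0.4524, -0.0664, 0.04]
tool_rot: [0.705, 0.709, -0.0, -0.0]
force: [-0.6, -0.3, 0.3]
finger_gap: 0.862
shift [0.34 0.02 4.  ] spin -0.1 t 1.9 F [-0.6 -0.3  0.3] gap 7.36 tcp [ 0.4524 -0.0664  0.04  ]
```

View pics/c2.png

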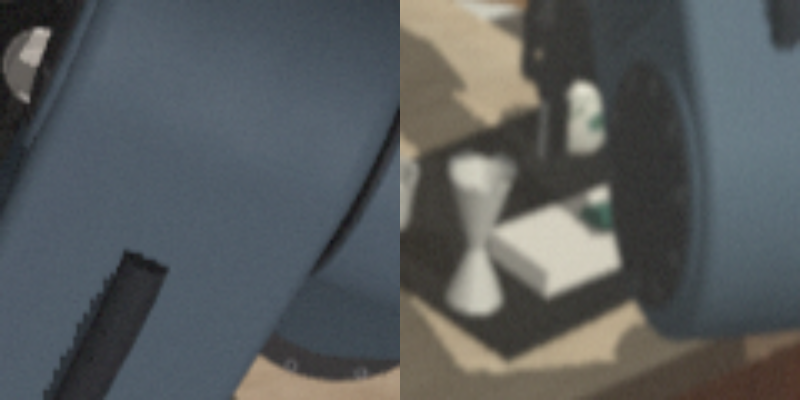

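The arm hides the saucer in both views, so I descend on the first measurement, watching the force.

```bash
python3 -m crank '[[[0.3,0,1.5],0],[[0.3,0,3],0],[[0.3,0,3.5],0],[[0.3,0,4],0],[[0.3,0,4],0]]' 
python3 -m crank '[[[0,0,0],0],[[0,0,0],0],[[0,0,0],0],[[0,0,0],0],[[0,0,0],0],[[0,0,0],0]]' 5.5 45
python3 -m crank '[[[0,0,-0.5],0],[[0,0,-1.5],0],[[0,0,-3],0],[[0,0,-5],0],[[0,0,-8],0],[[0,0,-11],0],[[0,0,-13],0],[[0,0,-14],0],[[0,0,-14],0]]' 
python3 -c "
from h import *
go(.475,.269,.1,88)"
```

```text
t: 2.5
tcp_pos: [0.4527, -0.0624, 0.0005]
tool_rot: [0.704, 0.71, 0.0, 0.0]
force: [0.2, 0.1, 0.3]
finger_gap: 0.864
t: 3.1
tcp_pos: [0.4528, -0.0622, 0.0009]
tool_rot: [0.704, 0.71, 0.0, 0.001]
force: [-0.3, -1.6, 5.5]
finger_gap: 0.712
t: 4.0
tcp_pos: [0.4529, -0.062, 0.1414]
tool_rot: [0.704, 0.71, 0.001, 0.001]
force: [0.1, 0.4, -1.9]
finger_gap: 0.711
shift [33.08  2.5   4.11] spin 2.5 t 4.0 F [ 0.1  0.4 -1.9] gap 6.07 tcp [ 0.4529 -0.062   0.1414]
```

```bash
python3 -m crank '[[[2,0,0],0],[[6,0.5,0],0],[[10,0.8,0],0.5],[[14,1.2,0],1],[[18,1.5,0],1.5],[[22,1.8,0],2],[[26,2.1,0],2.5],[[30,2.4,0],2.5],[[32,2.5,0],2.5],[[33,2.5,0],2.5]]' 
python3 -m crank '[[[0,0,0],0],[[0,0,2],0],[[0,0,4],0],[[0,0,6],0],[[0,0,6],0],[[0,0,6],0]]'
python3 - <<'E'
from h import *
go(.475,.269,.013,88)
b=manip.snapshot("scene")[210:330,220:400,::-1]
cv2.imwrite("pics/c3.png",cv2.resize(b,(720,480),interpolation=cv2.INTER_CUBIC))
E
```

```text
t: 5.0
tcp_pos: [0.4732, 0.27, 0.1384]
tool_rot: [0.718, 0.696, -0.001, -0.001]
force: [1.1, 0.4, -1.2]
finger_gap: 0.717
t: 5.6
tcp_pos: [0.4741, 0.267, 0.0797]
tool_rot: [0.72, 0.694, -0.001, -0.0]
force: [0.3, 0.4, -1.4]
finger_gap: 0.715
shift [0.21 0.1  6.67] spin -0.1 t 5.6 F [ 0.3  0.4 -1.4] gap 6.11 tcp [0.4741 0.267  0.0797]
```

View pics/c3.png

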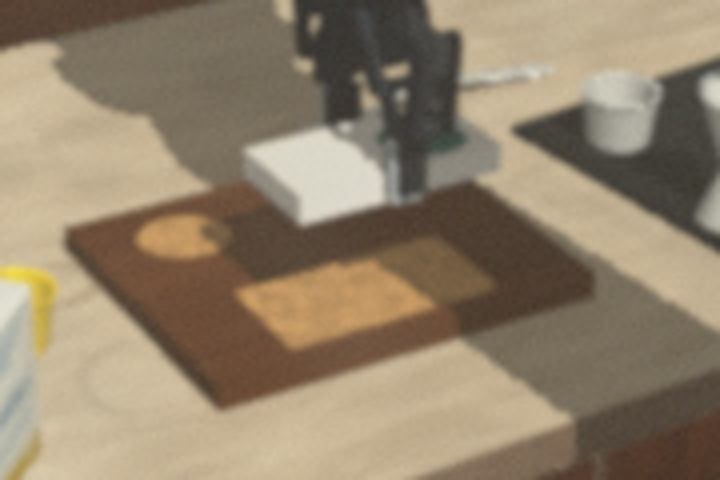

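The fingertips reach about to the saucer's underside, so they will meet the board first. I lower to contact and let the saucer drop the last few mm into the recess.

```bash
python3 -m crank '[[[0.2,0.1,1.5],0],[[0.2,0.1,3],0],[[0.2,0.1,4.5],0],[[0.2,0.1,5.5],0],[[0.2,0.1,5.8],0],[[0.2,0.1,5.8],0],[[0.2,0.1,5.8],0]]'
python3 -m crank '[[[0,0,0.2],0],[[0,0,0.2],0],[[0,0,0.2],0]]'
python3 -m crank '[[[0,0,0.2],0],[[0,0,0.2],0],[[0,0,0.2],0]]'
```

```text
t: 6.35
tcp_pos: [0.4758, 0.2705, 0.0224]
tool_rot: [0.719, 0.695, 0.0, 0.0]
force: [-0.5, 0.5, -1.1]
finger_gap: 0.714
t: 6.65
tcp_pos: [0.4756, 0.2704, 0.0203]
tool_rot: [0.719, 0.695, 0.0, 0.0]
force: [0.3, 0.2, -1.2]
finger_gap: 0.716
t: 6.95
tcp_pos: [0.4754, 0.2703, 0.018]
tool_rot: [0.719, 0.695, -0.0, -0.0]
force: [1.1, -0.1, -1.3]
finger_gap: 0.716
```

```bash

python3 -m crank '[[[0,0,0.15],0],[[0,0,0.15],0],[[0,0,0.15],0]]'
python3 -m crank '[[[0,0,0.1],0],[[0,0,0.1],0],[[0,0,0.1],0]]'
python3 -m crank '[[[0,0,0.1],0],[[0,0,0.1],0],[[0,0,0.1],0]]'
```

```text
t: 7.25
tcp_pos: [0.4754, 0.2703, 0.0165]
tool_rot: [0.719, 0.695, -0.0, -0.0]
force: [0.3, -0.8, -1.8]
finger_gap: 0.713
t: 7.55
tcp_pos: [0.4754, 0.2703, 0.0155]
tool_rot: [0.719, 0.695, -0.0, -0.0]
force: [-0.1, -0.6, -1.7]
finger_gap: 0.712
t: 7.85
tcp_pos: [0.4754, 0.2703, 0.0145]
tool_rot: [0.719, 0.695, -0.0, -0.0]
force: [0.3, 0.8, -2.1]
finger_gap: 0.715
```

```bash

python3 -m crank '[[[0,0,0.1],0],[[0,0,0.1],0],[[0,0,0.1],0]]'
python3 -m crank '[[[0,0,0.1],0],[[0,0,0.1],0],[[0,0,0.1],0]]'
```

```text
t: 8.15
tcp_pos: [0.4754, 0.2703, 0.0135]
tool_rot: [0.719, 0.695, -0.0, -0.0]
force: [0.1, 0.3, -2.5]
finger_gap: 0.715
t: 8.45
tcp_pos: [0.4754, 0.2703, 0.0125]
tool_rot: [0.719, 0.695, -0.0, -0.0]
force: [-0.0, 0.8, -1.7]
finger_gap: 0.712
```

```bash

python3 -m crank '[[[0,0,0.1],0],[[0,0,0.1],0],[[0,0,0.1],0]]'
python3 -m crank '[[[0,0,0.1],0],[[0,0,0.1],0],[[0,0,0.1],0]]'
```

```text
t: 8.75
tcp_pos: [0.4754, 0.2703, 0.0115]
tool_rot: [0.719, 0.695, -0.0, -0.0]
force: [-0.3, -0.6, -0.9]
finger_gap: 0.716
t: 9.05
tcp_pos: [0.4755, 0.2703, 0.0108]
tool_rot: [0.719, 0.695, 0.0, 0.0]
force: [0.4, -1.6, 1.7]
finger_gap: 0.718
```

Contact. Release and lift; work out the cup approach.

```bash

python3 -m crank '[[[0,0,-0.1],0],[[0,0,-0.1],0],[[0,0,-0.1],0],[[0,0,-0.1],0]]' 7.4
python3 -m crank '[[[0,0,-1],0],[[0,0,-3],0],[[0,0,-7],0],[[0,0,-11],0],[[0,0,-15],0],[[0,0,-15],0],[[0,0,-15],0]]' 7.8
python3 - <<'E'
from h import *
go(.566,-.161,.16,82.5)
go(.566,-.161,.16,90)
E
```

```text
t: 9.45
tcp_pos: [0.4754, 0.2703, 0.0115]
tool_rot: [0.719, 0.695, 0.0, -0.0]
force: [0.1, 0.1, 1.2]
finger_gap: 0.87
t: 10.15
tcp_pos: [0.4759, 0.2705, 0.1632]
tool_rot: [0.719, 0.695, 0.001, 0.001]
force: [0.8, 0.8, -0.6]
finger_gap: 0.913
shift [-42.81  10.49   0.31] spin 5.5 t 10.2 F [ 0.8  0.8 -0.6] gap 7.8 tcp [0.4759 0.2705 0.1632]
shift [-42.81  10.49   0.31] spin -2.0 t 10.2 F [ 0.8  0.8 -0.6] gap 7.8 tcp [0.4759 0.2705 0.1632]
```

```bash

python3 -m crank '[[[-4.8,1.2,0],0.5],[[-9.6,2.4,0],1],[[-14.4,3.6,0],2],[[-19.2,4.8,0],3],[[-24,6,0],4],[[-28.8,7.2,0],5],[[-33.6,8.4,0],5.5],[[-38.4,9.6,0],5.5],[[-42.8,10.5,0],5.5],[[-42.8,10.5,0],5.5]]'
python3 -m crank '[[[0,0,0],0],[[0,0,0],0]]'
python3 - <<'E'
from h import *
go(.566,-.161,.018,82.5)
im=manip.snapshot("top");cv2.imwrite("pics/t3.png",cv2.resize(im[200:330,220:350,::-1],(600,600)))
E
```

```text
t: 11.15
tcp_pos: [0.5665, -0.1672, 0.16]
tool_rot: [0.754, 0.657, -0.0, 0.001]
force: [-0.8, 0.8, 0.4]
finger_gap: 0.907
t: 11.35
tcp_pos: [0.5641, -0.1595, 0.1602]
tool_rot: [0.752, 0.66, -0.001, -0.002]
force: [-0.3, 0.6, -1.0]
finger_gap: 0.913
shift [-0.15  0.26 14.22] spin 0.1 t 11.3 F [-0.3  0.6 -1. ] gap 7.79 tcp [ 0.5641 -0.1595  0.1602]
```

View pics/t3.png

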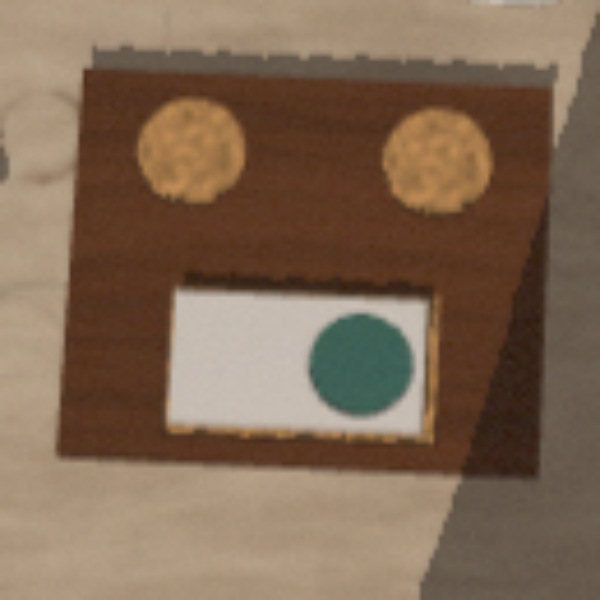

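The saucer lies fully in the recess, well at crop (361,364) on the right. Now the cup.

```bash
python3 - <<'E'
from h import *
print("well",ray("top",(298.2,278.9),.024).round(4))
im=cv2.imread("pics/t3.png");hsv=cv2.cvtColor(im,cv2.COLOR_BGR2HSV)
m=((hsv[...,1]>90)&(abs(hsv[...,0].astype(int)-80)<15)).astype(np.uint8);M=cv2.moments(m,True)
u=np.array([M['m10'],M['m01']])/M['m00']*130/600+[220,200];print(u,ray("top",u,.024).round(4))
E
python3 -m crank '[[[-0.1,0.2,3],0],[[-0.1,0.2,6],0],[[-0.1,0.2,9],0],[[-0.1,0.2,11.5],0],[[-0.1,0.2,13],0],[[-0.1,0.2,14.2],0],[[-0.1,0.2,14.2],0]]'
python3 -m crank '[[[0,0,0],0],[[0,0,0],0],[[0,0,0],0],[[0,0,0],0],[[0,0,0],0],[[0,0,0],0],[[0,0,0],0]]' 4 35
```

```text
well [[0.4724 0.2399 0.024 ]]
[298.42009889 278.30117801] [[0.4737 0.2394 0.024 ]]
t: 12.1
tcp_pos: [0.5667, -0.1612, 0.0184]
tool_rot: [0.751, 0.66, -0.0, -0.001]
force: [-0.6, -0.0, -0.4]
finger_gap: 0.916
t: 12.8
tcp_pos: [0.5685, -0.1627, 0.0207]
tool_rot: [0.752, 0.659, 0.001, 0.001]
force: [0.6, 1.6, 6.4]
finger_gap: 0.689
```

```bash

python3 -m crank '[[[0,0,-0.5],0],[[0,0,-1.5],0],[[0,0,-3],0],[[0,0,-5],0],[[0,0,-8],0],[[0,0,-11],0],[[0,0,-13],0],[[0,0,-14],0],[[0,0,-14],0]]'
python3 - <<'E'
from h import *
go(.473,.2395,.12,88)
im=manip.snapshot("scene");cv2.imwrite("pics/s4.png",cv2.resize(im[110:260,360:500,::-1],(560,600)))
E
```

```text
t: 13.7
tcp_pos: [0.5682, -0.1626, 0.1616]
tool_rot: [0.752, 0.66, 0.001, 0.002]
force: [0.2, 0.1, -2.0]
finger_gap: 0.69
shift [ 38.64 -14.68   4.06] spin -5.5 t 13.7 F [ 0.2  0.1 -2. ] gap 5.89 tcp [ 0.5682 -0.1626  0.1616]
```

View pics/s4.png

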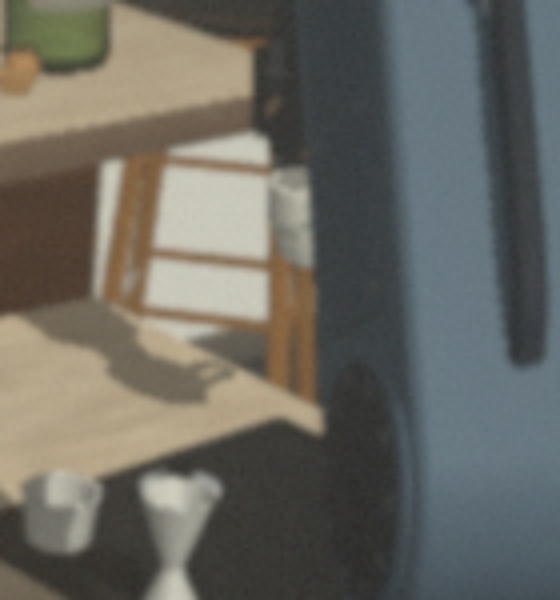

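The cup is held and roughly upright at (290,215). Carry to above the well.

```bash

python3 -m crank '[[[2,-0.8,0],0],[[6,-2.3,0],-1],[[10,-3.8,0],-2],[[14,-5.3,0],-3],[[18,-6.8,0],-4],[[22,-8.4,0],-5],[[26,-9.9,0],-5.5],[[30,-11.4,0],-5.5],[[34,-12.9,0],-5.5],[[37,-14.1,0],-5.5]]'
python3 -m crank '[[[1.6,-0.6,1],0],[[1.6,-0.6,3],0],[[1.6,-0.6,5],0],[[1.6,-0.6,7],0],[[1.6,-0.6,7.5],0],[[1.6,-0.6,7.5],0],[[1.6,-0.6,7.5],0]]'
python3 - <<'E'
from h import *
go(.473,.2395,.0447,88)
im=manip.snapshot("scene");cv2.imwrite("pics/s5.png",cv2.resize(im[200:320,240:380,::-1],(700,600)))
E
```

```text
t: 14.75
tcp_pos: [0.4725, 0.2256, 0.1581]
tool_rot: [0.719, 0.695, -0.002, -0.001]
force: [-0.5, -0.5, -1.7]
finger_gap: 0.688
t: 15.45
tcp_pos: [0.4701, 0.2393, 0.0847]
tool_rot: [0.719, 0.695, -0.0, -0.0]
force: [0.6, 0.2, -2.1]
finger_gap: 0.693
shift [0.03 0.29 4.  ] spin 0.0 t 15.4 F [ 0.6  0.2 -2.1] gap 5.92 tcp [0.4701 0.2393 0.0847]
```

View pics/s5.png

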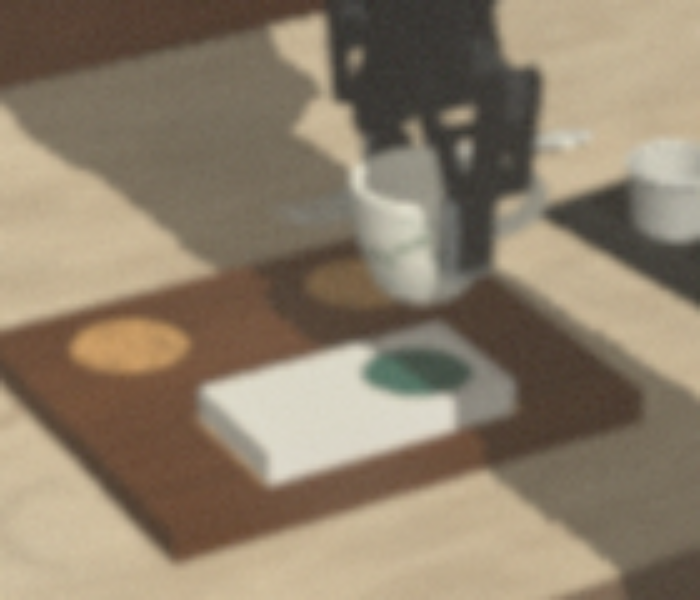

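```bash
python3 - <<'E'
from h import *
for p in [(417,371,.024),(431,288,.064),(431,292,.064),(427,288,.064)]: print(ray("scene",(240+p[0]/5,200+p[1]/5),p[2]).round(4))
E
```

```text
[[0.4727 0.2391 0.024 ]]
[[0.4711 0.2335 0.064 ]]
[[0.4681 0.2355 0.064 ]]
[[0.472 0.235 0.064]]
```

```bash

python3 -m crank '[[[0.2,0.25,1],0],[[0.2,0.25,2],0],[[0.2,0.25,3],0],[[0.2,0.25,3.3],0],[[0.2,0.25,3.3],0],[[0.2,0.25,3.3],0]]'
python3 - <<'E'
from h import *
go(.473,.2395,.0447,88)
im=manip.snapshot("scene");cv2.imwrite("pics/s6.png",cv2.resize(im[230:310,280:380,::-1],(750,600),interpolation=cv2.INTER_CUBIC))
E
```

```text
t: 16.1
tcp_pos: [0.4729, 0.2409, 0.0514]
tool_rot: [0.719, 0.695, -0.0, -0.0]
force: [0.7, 0.3, -0.7]
finger_gap: 0.691
shift [-0.14  0.02  0.67] spin 0.0 t 16.1 F [ 0.7  0.3 -0.7] gap 5.9 tcp [0.4729 0.2409 0.0514]
```

View pics/s6.png

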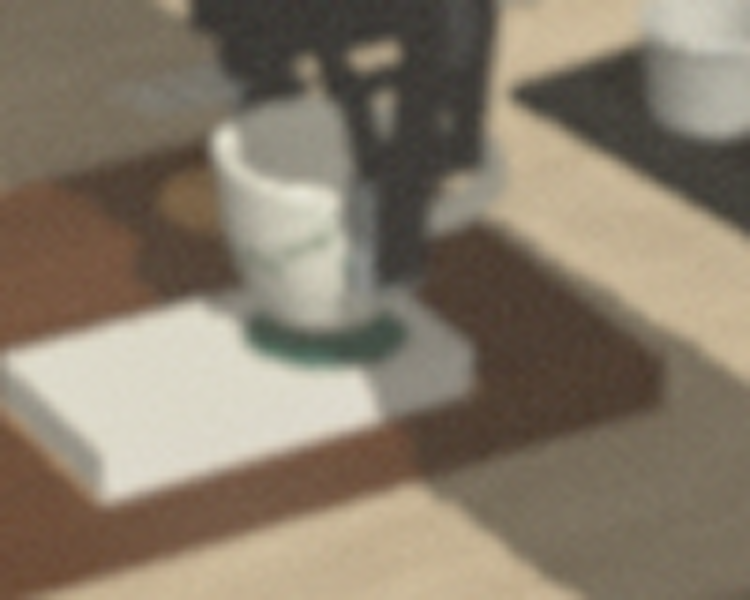

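The foot sits centred over the green well, left edges at 250 and 243. Lower.

```bash

python3 -m crank '[[[0,0,0.2],0],[[0,0,0.4],0],[[0,0,0.4],0],[[0,0,0.4],0]]'
python3 -m crank '[[[0,0,0.15],0],[[0,0,0.15],0],[[0,0,0.15],0]]'
python3 -m crank '[[[0,0,0.1],0],[[0,0,0.1],0],[[0,0,0.1],0]]'
```

```text
t: 16.55
tcp_pos: [0.4729, 0.241, 0.0475]
tool_rot: [0.719, 0.695, -0.0, -0.0]
force: [0.1, 0.1, -2.0]
finger_gap: 0.687
t: 16.85
tcp_pos: [0.4729, 0.241, 0.046]
tool_rot: [0.719, 0.695, -0.0, -0.0]
force: [-0.3, -0.9, -1.7]
finger_gap: 0.69
t: 17.15
tcp_pos: [0.4729, 0.241, 0.045]
tool_rot: [0.719, 0.695, -0.0, -0.0]
force: [-0.2, -0.1, -1.2]
finger_gap: 0.691
```

```bash

python3 -m crank '[[[0,0,0.1],0],[[0,0,0.1],0],[[0,0,0.1],0]]'
python3 -m crank '[[[0,0,0.1],0],[[0,0,0.1],0],[[0,0,0.1],0]]'
```

```text
t: 17.45
tcp_pos: [0.4729, 0.241, 0.044]
tool_rot: [0.719, 0.695, -0.0, -0.0]
force: [0.7, 0.2, -1.1]
finger_gap: 0.692
t: 17.75
tcp_pos: [0.4729, 0.241, 0.043]
tool_rot: [0.719, 0.695, -0.0, -0.0]
force: [-0.5, -0.0, -1.6]
finger_gap: 0.693
```

```bash

python3 -m crank '[[[0,0,0.1],0],[[0,0,0.1],0],[[0,0,0.1],0]]'
python3 -m crank '[[[0,0,0.1],0],[[0,0,0.1],0],[[0,0,0.1],0]]'
```

```text
t: 18.05
tcp_pos: [0.4729, 0.241, 0.042]
tool_rot: [0.719, 0.695, -0.0, -0.0]
force: [-0.5, -0.2, -1.8]
finger_gap: 0.691
t: 18.35
tcp_pos: [0.4729, 0.241, 0.041]
tool_rot: [0.719, 0.695, -0.0, -0.0]
force: [0.5, -0.2, -1.5]
finger_gap: 0.691
```

```bash

python3 -m crank '[[[0,0,0.1],0],[[0,0,0.1],0],[[0,0,0.1],0]]'
python3 -m crank '[[[0,0,0.1],0],[[0,0,0.1],0],[[0,0,0.1],0]]'
```

```text
t: 18.65
tcp_pos: [0.4729, 0.241, 0.04]
tool_rot: [0.719, 0.695, -0.0, -0.0]
force: [-0.5, 0.5, -2.0]
finger_gap: 0.692
t: 18.95
tcp_pos: [0.4729, 0.241, 0.039]
tool_rot: [0.719, 0.695, -0.0, -0.0]
force: [0.3, 0.4, -1.6]
finger_gap: 0.695
```

```bash

python3 -m crank '[[[0,0,0.1],0],[[0,0,0.1],0],[[0,0,0.1],0]]'
python3 -m crank '[[[0,0,0.1],0],[[0,0,0.1],0],[[0,0,0.1],0]]'
python3 - <<'E'
from h import *
im=manip.snapshot("scene");cv2.imwrite("pics/s7.png",cv2.resize(im[230:310,280:380,::-1],(750,600),interpolation=cv2.INTER_CUBIC))
E
```

```text
t: 19.25
tcp_pos: [0.473, 0.2411, 0.0387]
tool_rot: [0.719, 0.695, 0.0, 0.0]
force: [-1.0, -0.3, 6.0]
finger_gap: 0.695
t: 19.55
tcp_pos: [0.4731, 0.2413, 0.0386]
tool_rot: [0.719, 0.695, 0.001, 0.0]
force: [-2.0, 0.5, 13.0]
finger_gap: 0.694
```

View pics/s7.png

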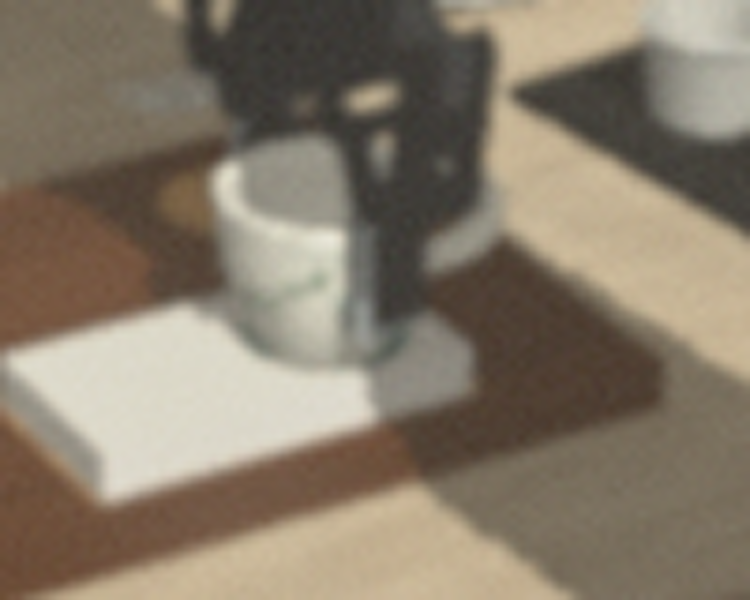

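Cup seated (firm 13 N contact, foot inside the well). Release, go to the glass.

```bash

python3 -m crank '[[[0,0,-0.15],0],[[0,0,-0.15],0],[[0,0,-0.15],0],[[0,0,-0.15],0],[[0,0,-0.15],0]]' 7.8
python3 -m crank '[[[0,0,-1],0],[[0,0,-3],0],[[0,0,-7],0],[[0,0,-11],0],[[0,0,-12],0],[[0,0,-12],0],[[0,0,-12],0]]'
python3 - <<'E'
from h import *
go(.463,-.194,.16,90)
E
```

```text
t: 20.1
tcp_pos: [0.4728, 0.2409, 0.0382]
tool_rot: [0.719, 0.695, -0.0, -0.0]
force: [0.1, -0.0, 0.9]
finger_gap: 0.912
t: 20.8
tcp_pos: [0.4721, 0.2408, 0.1581]
tool_rot: [0.719, 0.695, -0.001, -0.0]
force: [0.2, -0.4, -0.1]
finger_gap: 0.911
shift [-43.48   0.59  -0.18] spin -2.0 t 20.8 F [ 0.2 -0.4 -0.1] gap 7.78 tcp [0.4721 0.2408 0.1581]
```

```bash

python3 -m crank '[[[-4.8,0.1,0],0],[[-9.6,0.2,0],-1],[[-14.4,0.3,0],-2],[[-19.2,0.4,0],-2],[[-24,0.4,0],-2],[[-28.8,0.5,0],-2],[[-33.6,0.6,0],-2],[[-38.4,0.6,0],-2],[[-43.5,0.6,0],-2],[[-43.5,0.6,0],-2]]' 7.0
python3 -m crank '[[[0,0,0],0],[[0,0,0],0]]'
python3 - <<'E'
from h import *
go(.463,-.194,.018,90)
im=manip.snapshot("top")
a=im[200:330,220:350,::-1];b=manip.snapshot("scene")[190:290,400:500,::-1]
cv2.imwrite("pics/t8.png",np.hstack([cv2.resize(a,(400,400)),cv2.resize(b,(400,400))]))
E
```

```text
t: 21.8
tcp_pos: [0.4642, -0.2002, 0.157]
tool_rot: [0.709, 0.705, -0.001, 0.001]
force: [0.5, 0.3, -0.9]
finger_gap: 0.816
t: 22.0
tcp_pos: [0.4626, -0.1923, 0.1571]
tool_rot: [0.707, 0.707, -0.0, -0.002]
force: [0.6, -0.4, 1.0]
finger_gap: 0.82
shift [-0.21  0.09 13.91] spin 0.0 t 22.0 F [ 0.6 -0.4  1. ] gap 7.01 tcp [ 0.4626 -0.1923  0.1571]
```

View pics/t8.png

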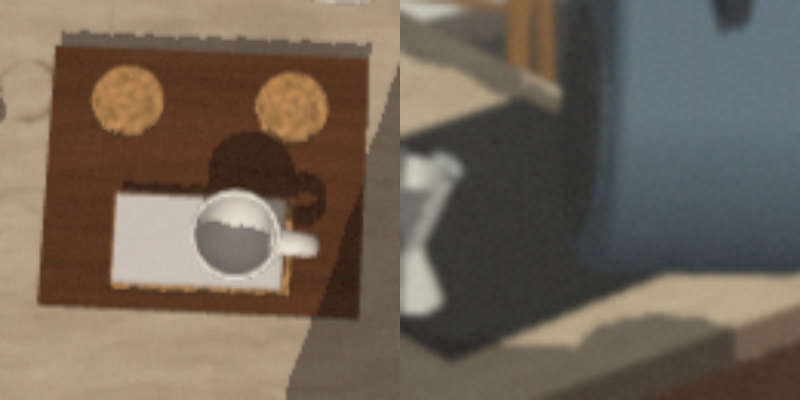

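The cup stands upright in the well, handle to the right; the saucer is still seated. Descend on the glass.

```bash
python3 -c "
from h import *
print(ray('top',(296.7,276.4),.074).round(4))"
python3 -m crank '[[[-0.2,0.1,3],0],[[-0.2,0.1,6],0],[[-0.2,0.1,9],0],[[-0.2,0.1,11.5],0],[[-0.2,0.1,13],0],[[-0.2,0.1,13.9],0],[[-0.2,0.1,13.9],0]]'
python3 -m crank '[[[0,0,0],0],[[0,0,0],0],[[0,0,0],0],[[0,0,0],0],[[0,0,0],0],[[0,0,0],0],[[0,0,0],0],[[0,0,0],0]]' 2.5 30
python3 -m crank '[[[0,0,-0.5],0],[[0,0,-1.5],0],[[0,0,-3],0],[[0,0,-5],0],[[0,0,-8],0],[[0,0,-11],0],[[0,0,-13],0],[[0,0,-14.5],0],[[0,0,-14.5],0]]'
python3 - <<'E'
from h import *
go(.575,.2056,.16,88)
E
```

```text
[[0.4709 0.2412 0.074 ]]
t: 22.8
tcp_pos: [0.4645, -0.1945, 0.0187]
tool_rot: [0.706, 0.708, -0.0, -0.001]
force: [0.7, -0.5, 0.2]
finger_gap: 0.82
t: 23.6
tcp_pos: [0.4651, -0.1961, 0.0205]
tool_rot: [0.707, 0.707, 0.0, 0.001]
force: [-1.8, 1.3, 7.8]
finger_gap: 0.521
t: 24.5
tcp_pos: [0.4662, -0.1968, 0.1671]
tool_rot: [0.707, 0.707, 0.0, 0.003]
force: [0.5, -0.3, -1.6]
finger_gap: 0.526
shift [40.24 10.9   0.63] spin 2.0 t 24.5 F [ 0.5 -0.3 -1.6] gap 4.49 tcp [ 0.4662 -0.1968  0.1671]
```

```bash

python3 -m crank '[[[2,0.5,0],0],[[6,1.6,0],1],[[10,2.7,0],2],[[14,3.8,0],2],[[18,4.9,0],2],[[22,6,0],2],[[26,7,0],2],[[30,8.1,0],2],[[34,9.2,0],2],[[37,10,0],2]]'
python3 -m crank '[[[2,0.6,0],0],[[3.2,0.9,2],0],[[3.2,0.9,4],0],[[3.2,0.9,6],0],[[3.2,0.9,8],0],[[3.2,0.9,8],0],[[3.2,0.9,8],0]]'
python3 - <<'E'
from h import *
go(.575,.2056,.033,88)
im=manip.snapshot("scene");cv2.imwrite("pics/s9.png",cv2.resize(im[200:310,240:380,::-1],(763,600),interpolation=cv2.INTER_CUBIC))
E
```

```text
t: 25.5
tcp_pos: [0.5645, 0.1765, 0.1636]
tool_rot: [0.719, 0.695, -0.0, -0.0]
force: [1.4, -0.0, 0.3]
finger_gap: 0.527
t: 26.2
tcp_pos: [0.5742, 0.2056, 0.0837]
tool_rot: [0.719, 0.695, -0.001, -0.001]
force: [1.0, -0.6, -0.2]
finger_gap: 0.522
shift [0.   0.09 5.07] spin 0.0 t 26.2 F [ 1.  -0.6 -0.2] gap 4.46 tcp [0.5742 0.2056 0.0837]
```

View pics/s9.png

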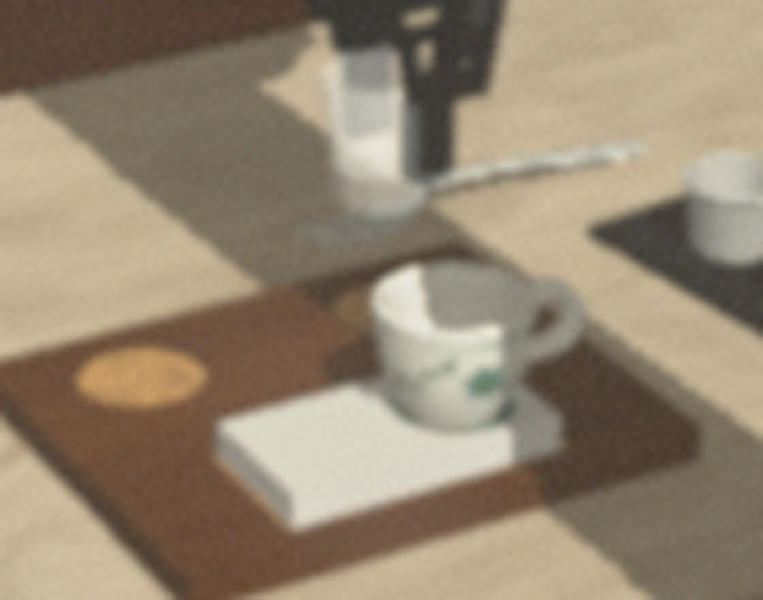

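```bash
python3 -c "
from h import *
for z in(.06,.066): print(ray('scene',(240+382/5.45,200+207/5.45),z).round(4))"
```

```text
[[0.5771 0.2085 0.06  ]]
[[0.5667 0.2149 0.066 ]]
```

```bash

python3 -m crank '[[[0,0.1,1.5],0],[[0,0.1,3],0],[[0,0.1,4.3],0],[[0,0.1,4.8],0],[[0,0.1,4.8],0],[[0,0.1,4.8],0]]'
python3 -m crank '[[[0,0,0.15],0],[[0,0,0.3],0],[[0,0,0.3],0]]'
python3 -m crank '[[[0,0,0.15],0],[[0,0,0.2],0],[[0,0,0.2],0]]'
```

```text
t: 26.85
tcp_pos: [0.5759, 0.2057, 0.0364]
tool_rot: [0.719, 0.695, -0.0, -0.0]
force: [-0.8, 0.3, -0.4]
finger_gap: 0.526
t: 27.15
tcp_pos: [0.5759, 0.2058, 0.0337]
tool_rot: [0.719, 0.695, 0.0, 0.0]
force: [-0.4, 0.2, -1.4]
finger_gap: 0.525
t: 27.45
tcp_pos: [0.5758, 0.2057, 0.0315]
tool_rot: [0.719, 0.695, -0.0, -0.0]
force: [0.1, -0.2, 0.3]
finger_gap: 0.522
```

```bash

python3 -m crank '[[[0,0,0.1],0],[[0,0,0.1],0],[[0,0,0.1],0]]'
python3 -m crank '[[[0,0,0.1],0],[[0,0,0.1],0],[[0,0,0.1],0]]'
python3 -m crank '[[[0,0,0.1],0],[[0,0,0.1],0],[[0,0,0.1],0]]'
```

```text
t: 27.75
tcp_pos: [0.5758, 0.2057, 0.0305]
tool_rot: [0.719, 0.695, -0.0, -0.0]
force: [0.0, -0.2, -1.6]
finger_gap: 0.524
t: 28.05
tcp_pos: [0.576, 0.2057, 0.0297]
tool_rot: [0.719, 0.695, 0.0, 0.0]
force: [-0.2, -1.0, -0.7]
finger_gap: 0.525
t: 28.35
tcp_pos: [0.5761, 0.2056, 0.0291]
tool_rot: [0.719, 0.695, 0.0, 0.0]
force: [-1.7, -2.0, 4.1]
finger_gap: 0.526
```

Glass in contact. Release, raise, and go to the pot.

```bash

python3 -m crank '[[[0,0,-0.1],0],[[0,0,-0.1],0],[[0,0,-0.1],0],[[0,0,-0.1],0],[[0,0,-0.1],0]]' 6.8
python3 -m crank '[[[0,0,-1],0],[[0,0,-3],0],[[0,0,-7],0],[[0,0,-11],0],[[0,0,-13],0],[[0,0,-13],0],[[0,0,-13],0]]'
python3 - <<'E'
from h import *
go(.5597,.034,.15,90)
E
```

```text
t: 28.85
tcp_pos: [0.5758, 0.2058, 0.0293]
tool_rot: [0.719, 0.695, -0.0, -0.0]
force: [-0.1, -0.5, 0.2]
finger_gap: 0.798
t: 29.55
tcp_pos: [0.5757, 0.2057, 0.1601]
tool_rot: [0.719, 0.695, 0.0, 0.0]
force: [0.4, -0.2, 0.4]
finger_gap: 0.795
shift [-17.22  -1.01   1.01] spin -2.0 t 29.6 F [ 0.4 -0.2  0.4] gap 6.79 tcp [0.5757 0.2057 0.1601]
```

```bash

python3 -m crank '[[[-4,-0.2,0],0],[[-9,-0.5,0],-1],[[-13,-0.8,0],-2],[[-17.2,-1,0.5],-2],[[-17.2,-1,4],-2],[[-17.2,-1,7],-2],[[-17.2,-1,8],-2],[[-17.2,-1,8],-2],[[-17.2,-1,8],-2]]' 6.8
python3 -c "
from h import *
go(.5597,.034,.012,90)"
```

```text
t: 30.45
tcp_pos: [0.5601, 0.0345, 0.0795]
tool_rot: [0.707, 0.707, -0.0, -0.0]
force: [0.7, 0.2, 0.1]
finger_gap: 0.797
shift [-0.05 -0.04  6.75] spin 0.1 t 30.4 F [0.7 0.2 0.1] gap 6.81 tcp [0.5601 0.0345 0.0795]
```

```bash

python3 -m crank '[[[0,0,2],0],[[0,0,4],0],[[0,0,5.8],0],[[0,0,6.7],0],[[0,0,6.7],0],[[0,0,6.7],0]]'
python3 -m crank '[[[0,0,0],0],[[0,0,0],0],[[0,0,0],0],[[0,0,0],0],[[0,0,0],0],[[0,0,0],0],[[0,0,0],0],[[0,0,0],0]]' 2.5 30
python3 -m crank '[[[0,0,-0.5],0],[[0,0,-1.5],0],[[0,0,-3],0],[[0,0,-5],0],[[0,0,-8],0],[[0,0,-11],0],[[0,0,-13],0],[[0,0,-14],0],[[0,0,-14],0]]'
python3 - <<'E'
from h import *
go(.579,.3255,.1,88)
E
```

```text
t: 31.05
tcp_pos: [0.5607, 0.0343, 0.0135]
tool_rot: [0.707, 0.707, 0.001, 0.001]
force: [0.8, 0.3, -0.2]
finger_gap: 0.795
t: 31.85
tcp_pos: [0.5609, 0.0341, 0.014]
tool_rot: [0.707, 0.707, 0.001, 0.001]
force: [-0.4, 1.5, 5.9]
finger_gap: 0.549
t: 32.75
tcp_pos: [0.5607, 0.0341, 0.1542]
tool_rot: [0.707, 0.707, 0.001, 0.001]
force: [-1.2, -0.0, -0.1]
finger_gap: 0.547
shift [29.14  1.82  5.42] spin 2.0 t 32.8 F [-1.2 -0.  -0.1] gap 4.67 tcp [0.5607 0.0341 0.1542]
```

```bash

python3 -m crank '[[[2,0.1,0],0],[[6,0.4,0],1],[[10,0.6,0],2],[[14,0.9,0],2],[[18,1.1,0],2],[[22,1.4,0],2],[[26,1.6,0],2],[[29.1,1.8,0],2],[[29.1,1.8,2],2],[[29.1,1.8,4],2]]'
python3 -m crank '[[[0,0,2],0],[[0,0,4],0],[[0,0,5.5],0],[[0,0,5.5],0],[[0,0,5.5],0]]'
python3 - <<'E'
from h import *
go(.579,.3255,.02,88)
im=manip.snapshot("scene");cv2.imwrite("pics/s10.png",cv2.resize(im[200:310,230:370,::-1],(763,600),interpolation=cv2.INTER_CUBIC))
E
```

```text
t: 33.75
tcp_pos: [0.577, 0.3265, 0.1108]
tool_rot: [0.718, 0.696, -0.0, -0.0]
force: [-0.1, -0.6, -0.8]
finger_gap: 0.547
t: 34.25
tcp_pos: [0.5776, 0.325, 0.0568]
tool_rot: [0.719, 0.695, -0.001, -0.0]
force: [-1.1, -0.4, 0.1]
finger_gap: 0.55
shift [0.06 0.15 3.68] spin 0.0 t 34.2 F [-1.1 -0.4  0.1] gap 4.7 tcp [0.5776 0.325  0.0568]
```

View pics/s10.png

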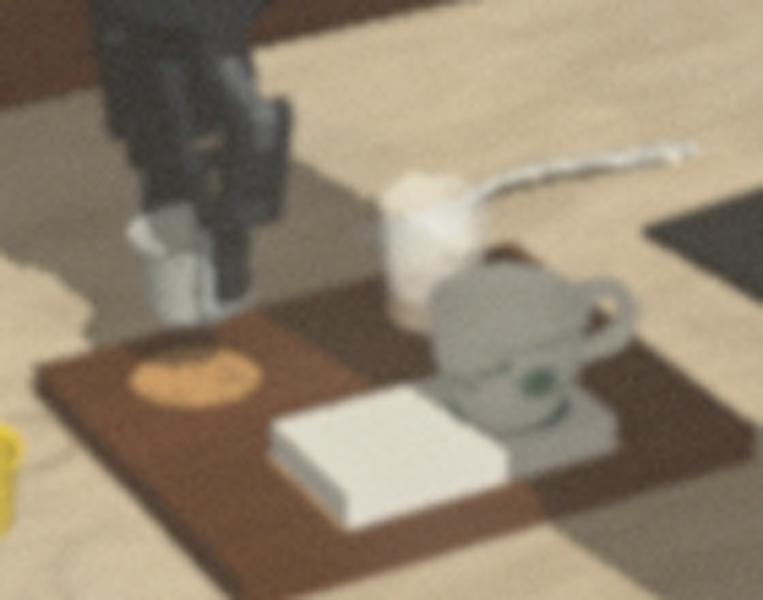

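The pot is centred above the left recess (foot and recess both at x≈195), and the glass stands in its recess. Lower.

```bash

python3 -m crank '[[[0,0.1,1],0],[[0,0.1,2],0],[[0,0.1,2.8],0],[[0,0.1,3.2],0],[[0,0.1,3.2],0],[[0,0.1,3.2],0]]'
python3 -m crank '[[[0,0,0.1],0],[[0,0,0.1],0],[[0,0,0.1],0]]'
python3 -m crank '[[[0,0,0.1],0],[[0,0,0.1],0],[[0,0,0.1],0]]'
python3 -m crank '[[[0,0,0.1],0],[[0,0,0.1],0],[[0,0,0.1],0]]'
```

```text
t: 34.9
tcp_pos: [0.5788, 0.3251, 0.0254]
tool_rot: [0.719, 0.695, -0.0, -0.0]
force: [-0.4, -1.1, 0.5]
finger_gap: 0.548
t: 35.2
tcp_pos: [0.579, 0.3252, 0.0249]
tool_rot: [0.719, 0.695, 0.0, 0.0]
force: [0.1, 0.5, 0.1]
finger_gap: 0.546
t: 35.5
tcp_pos: [0.5788, 0.3251, 0.0236]
tool_rot: [0.719, 0.695, -0.0, -0.0]
force: [0.0, 1.0, -0.3]
finger_gap: 0.546
t: 35.8
tcp_pos: [0.5788, 0.3251, 0.0225]
tool_rot: [0.719, 0.695, -0.0, -0.0]
force: [-0.6, 0.7, -1.3]
finger_gap: 0.549
```

```bash

python3 -m crank '[[[0,0,0.1],0],[[0,0,0.1],0],[[0,0,0.1],0]]'
python3 -m crank '[[[0,0,0.1],0],[[0,0,0.1],0],[[0,0,0.1],0]]'
python3 -m crank '[[[0,0,0.1],0],[[0,0,0.1],0],[[0,0,0.1],0]]'
```

```text
t: 36.1
tcp_pos: [0.5787, 0.3251, 0.0215]
tool_rot: [0.719, 0.695, -0.0, -0.0]
force: [-1.0, -0.4, -0.8]
finger_gap: 0.546
t: 36.4
tcp_pos: [0.5788, 0.3251, 0.0205]
tool_rot: [0.719, 0.695, -0.0, -0.0]
force: [-0.1, -0.5, -1.3]
finger_gap: 0.548
t: 36.7
tcp_pos: [0.5789, 0.3253, 0.0201]
tool_rot: [0.719, 0.695, 0.0, 0.0]
force: [-1.1, -1.2, 4.2]
finger_gap: 0.548
```

```bash

python3 -m crank '[[[0,0,-0.1],0],[[0,0,-0.1],0],[[0,0,-0.1],0],[[0,0,-0.1],0],[[0,0,-0.1],0]]' 6.8
python3 -m crank '[[[0,0,-1],0],[[0,0,-3],0],[[0,0,-7],0],[[0,0,-11],0],[[0,0,-13],0],[[0,0,-13],0],[[0,0,-13],0]]'
python3 - <<'E'
from h import *
go(.5666,-.0675,.07,90)
im=manip.snapshot("top");c,r=circ(im[:,:,::-1].copy(),(435.9,239.4),12);print(c,r,ray("top",c,.009))
E
```

```text
t: 37.2
tcp_pos: [0.5788, 0.3251, 0.0204]
tool_rot: [0.719, 0.695, -0.0, -0.0]
force: [-0.3, -0.9, 1.3]
finger_gap: 0.793
t: 37.9
tcp_pos: [0.5787, 0.3251, 0.1512]
tool_rot: [0.719, 0.695, 0.0, 0.0]
force: [-0.1, -0.6, -0.6]
finger_gap: 0.795
shift [-39.28   0.14   8.11] spin -2.0 t 37.9 F [-0.1 -0.6 -0.6] gap 6.79 tcp [0.5787 0.3251 0.1512]
[436.125 239.875] 11.25 [[ 0.56548935 -0.06775078  0.009     ]]
```

```bash

python3 -m crank '[[[-4.5,0,0],0],[[-9,0,0],-1],[[-14,0,0],-2],[[-19,0,0],-2],[[-24,0.1,0],-2],[[-29,0.1,0],-2],[[-34,0.1,1],-2],[[-39.2,0.2,3],-2],[[-39.2,0.2,6],-2],[[-39.2,0.2,8],-2]]' 4.5
python3 -m crank '[[[0,0,0],0],[[0,0,0],0]]'
python3 - <<'E'
from h import *
go(.566,-.0675,.0135,90)
im=manip.snapshot("scene");cv2.imwrite("pics/s11.png",cv2.resize(im[180:270,350:470,::-1],(800,600),interpolation=cv2.INTER_CUBIC))
E
```

```text
t: 38.95
tcp_pos: [0.5653, -0.0688, 0.0673]
tool_rot: [0.708, 0.706, -0.001, -0.002]
force: [0.1, 1.2, -0.0]
finger_gap: 0.533
t: 39.15
tcp_pos: [0.5663, -0.0663, 0.0693]
tool_rot: [0.707, 0.707, -0.001, -0.001]
force: [1.1, -0.0, -0.4]
finger_gap: 0.525
shift [-0.13 -0.01  5.58] spin 0.0 t 39.1 F [ 1.1 -0.  -0.4] gap 4.48 tcp [ 0.5663 -0.0663  0.0693]
```

View pics/s11.png

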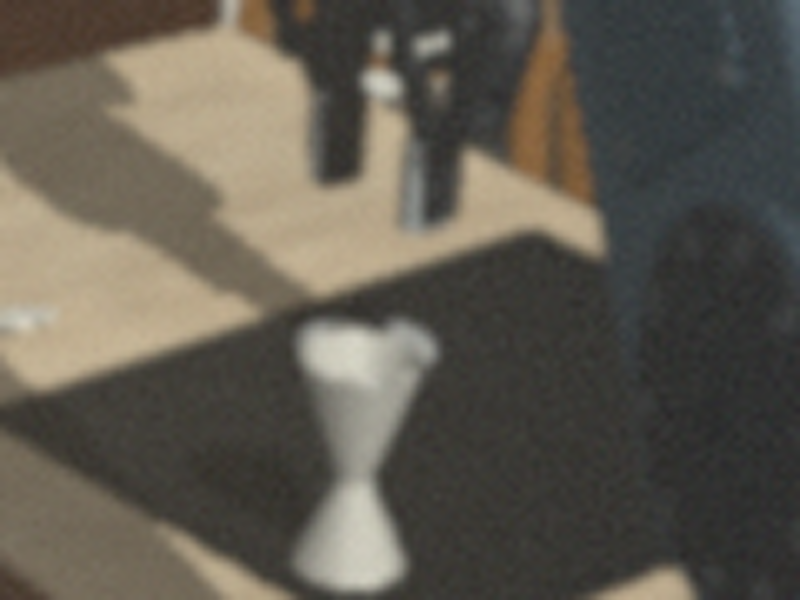

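The jigger hides the lid here. The top view fix (5–6 mm of slack either side) is enough, so I descend.

```bash

python3 -m crank '[[[-0.1,0,2],0],[[-0.1,0,4],0],[[-0.1,0,5],0],[[-0.1,0,5.5],0],[[-0.1,0,5.5],0],[[-0.1,0,5.5],0]]'
python3 -m crank '[[[0,0,0],0],[[0,0,0],0],[[0,0,0],0],[[0,0,0],0],[[0,0,0],0],[[0,0,0],0]]' 0.8 35
python3 -m crank '[[[0,0,-0.5],0],[[0,0,-1.5],0],[[0,0,-3],0],[[0,0,-5],0],[[0,0,-8],0],[[0,0,-11],0],[[0,0,-13],0],[[0,0,-14],0],[[0,0,-14],0]]'
python3 - <<'E'
from h import *
go(.579,.3255,.1,88)
im=manip.snapshot("top");hsv=cv2.cvtColor(im,cv2.COLOR_RGB2HSV)
c,r=circ(im[:,:,::-1].copy(),(265,233),12);print("pot",c,r,ray("top",c,.046))
c,r=circ(im[:,:,::-1].copy(),(314,233),11.5);print("glass",c,r,ray("top",c,.070))
c,r=circ(im[:,:,::-1].copy(),(296.7,276.4),14.9);print("cup",c,r,ray("top",c,.076))
E
```

```text
t: 39.8
tcp_pos: [0.5679, -0.0677, 0.0163]
tool_rot: [0.707, 0.707, 0.0, 0.001]
force: [0.2, -0.6, -0.6]
finger_gap: 0.53
t: 40.4
tcp_pos: [0.5677, -0.0678, 0.0163]
tool_rot: [0.707, 0.707, 0.0, 0.001]
force: [0.1, -0.5, 5.7]
finger_gap: 0.163
t: 41.3
tcp_pos: [0.5682, -0.0679, 0.1576]
tool_rot: [0.707, 0.707, 0.001, 0.002]
force: [-0.1, 0.4, 0.1]
finger_gap: 0.163
shift [39.35  1.08  5.72] spin 2.0 t 41.3 F [-0.1  0.4  0.1] gap 1.39 tcp [ 0.5682 -0.0679  0.1576]
pot [260.875 230.875] 12.575 [[0.57463396 0.32248562 0.046     ]]
glass [314.625 234.875] 11.775 [[0.56169594 0.20440323 0.07      ]]
cup [296.125 276.375] 14.775 [[0.47071    0.24237395 0.076     ]]
```

```bash
python3 - <<'E'
from h import *
im=manip.snapshot("top")[200:300,230:350,::-1]
cv2.imwrite("pics/t12.png",cv2.resize(im,(720,600),interpolation=cv2.INTER_CUBIC))
E
```

```text
(no output)
```

View pics/t12.png

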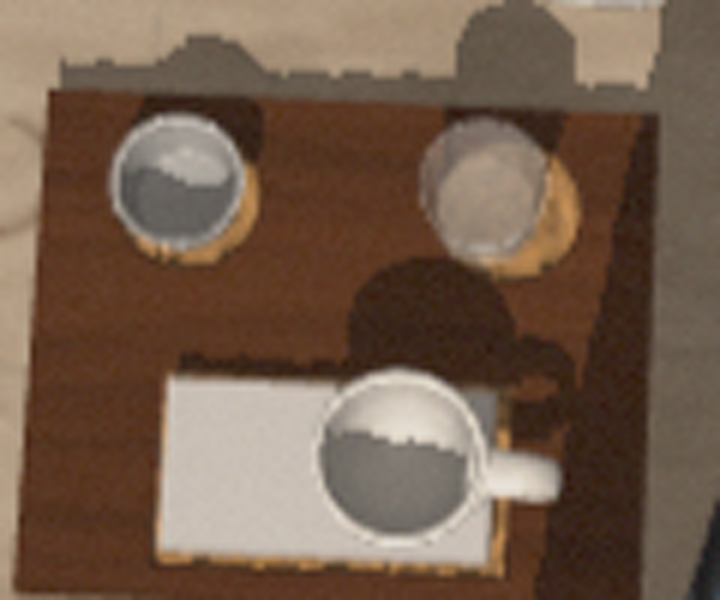

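```bash
python3 - <<'E'
from h import *
t=-.0345;c,s=np.cos(t),np.sin(t)
for n,p,z in[("pot",(178,181),.046),("glass",(482,183),.070),("cup",(400,457),.076)]:
    w=ray("top",(230+p[0]/6,200+p[1]/6),z)[0];d=w[:2]-[.521,.2675];print(n,w.round(4),"board",[round(c*d[0]+s*d[1],4),round(-s*d[0]+c*d[1],4)])
E
```

```text
pot [0.5762 0.3252 0.046 ] board [np.float64(0.0532), np.float64(0.0595)]
glass [0.5712 0.2137 0.07  ] board [np.float64(0.052), np.float64(-0.052)]
cup [0.4712 0.2412 0.076 ] board [np.float64(-0.0489), np.float64(-0.028)]
```

```bash

python3 -m crank '[[[2,0.1,0],0],[[6,0.2,0],1],[[10,0.3,0],2],[[14,0.4,0],2],[[18,0.5,0],2],[[22,0.6,0],2],[[26,0.7,0],2],[[30,0.8,0],2],[[34,0.9,0],2],[[38,1,0],2]]'
python3 -m crank '[[[1,0,1],0],[[1,0,3],0],[[1,0,5],0],[[1,0,7],0],[[1,0,7],0],[[1,0,7],0]]'
python3 - <<'E'
from h import *
go(.5785,.325,.057,88)
E
```

```text
t: 42.4
tcp_pos: [0.5759, 0.3136, 0.1534]
tool_rot: [0.719, 0.695, -0.002, -0.001]
force: [0.5, 0.5, -0.9]
finger_gap: 0.171
t: 43.0
tcp_pos: [0.5766, 0.3215, 0.0841]
tool_rot: [0.719, 0.695, -0.002, -0.001]
force: [-0.2, 0.6, -0.1]
finger_gap: 0.17
shift [0.36 0.18 2.7 ] spin -0.0 t 43.0 F [-0.2  0.6 -0.1] gap 1.45 tcp [0.5766 0.3215 0.0841]
```

```bash

python3 -m crank '[[[0.2,0.1,0.5],0],[[0.3,0.2,1.2],0],[[0.3,0.2,1.8],0],[[0.3,0.2,2],0],[[0.3,0.2,2],0],[[0.3,0.2,2],0]]'
python3 -m crank '[[[0,0,0.1],0],[[0,0,0.2],0],[[0,0,0.2],0]]'
python3 -m crank '[[[0,0,0.1],0],[[0,0,0.2],0],[[0,0,0.2],0]]'
python3 -m crank '[[[0,0,0.1],0],[[0,0,0.1],0],[[0,0,0.1],0]]'
python3 -m crank '[[[0,0,0.1],0],[[0,0,0.1],0],[[0,0,0.1],0]]'
```

```text
t: 43.6
tcp_pos: [0.5796, 0.3252, 0.0656]
tool_rot: [0.719, 0.695, 0.0, 0.0]
force: [0.5, 0.4, 0.3]
finger_gap: 0.171
t: 43.9
tcp_pos: [0.5796, 0.3252, 0.0635]
tool_rot: [0.719, 0.695, -0.0, -0.0]
force: [0.0, -0.3, -0.8]
finger_gap: 0.167
t: 44.2
tcp_pos: [0.5794, 0.3252, 0.0614]
tool_rot: [0.719, 0.695, -0.0, -0.0]
force: [0.2, 0.7, -0.8]
finger_gap: 0.171
t: 44.5
tcp_pos: [0.5796, 0.3252, 0.0605]
tool_rot: [0.719, 0.695, -0.0, -0.0]
force: [-0.3, 0.9, -0.7]
finger_gap: 0.171
t: 44.8
tcp_pos: [0.5795, 0.3252, 0.0595]
tool_rot: [0.719, 0.695, -0.0, -0.0]
force: [0.5, -0.5, -1.1]
finger_gap: 0.166
```

```bash

python3 -m crank '[[[0,0,0.1],0],[[0,0,0.1],0],[[0,0,0.1],0]]'
python3 -m crank '[[[0,0,0.1],0],[[0,0,0.1],0],[[0,0,0.1],0]]'
python3 -m crank '[[[0,0,0.1],0],[[0,0,0.1],0],[[0,0,0.1],0]]'
```

```text
t: 45.1
tcp_pos: [0.5796, 0.3252, 0.0585]
tool_rot: [0.719, 0.695, -0.0, -0.0]
force: [0.7, 0.0, -0.8]
finger_gap: 0.171
t: 45.4
tcp_pos: [0.5795, 0.3252, 0.0575]
tool_rot: [0.719, 0.695, -0.0, -0.0]
force: [-1.0, 0.1, -1.4]
finger_gap: 0.167
t: 45.7
tcp_pos: [0.5795, 0.3252, 0.0565]
tool_rot: [0.719, 0.695, -0.0, -0.0]
force: [0.2, 0.5, 0.0]
finger_gap: 0.167
```

```bash

python3 -m crank '[[[0,0,0.1],0],[[0,0,0.1],0],[[0,0,0.1],0]]'
python3 -m crank '[[[0,0,0.1],0],[[0,0,0.1],0],[[0,0,0.1],0]]'
python3 -m crank '[[[0,0,0.1],0],[[0,0,0.1],0],[[0,0,0.1],0]]'
```

```text
t: 46.0
tcp_pos: [0.5795, 0.3252, 0.0555]
tool_rot: [0.719, 0.695, -0.0, -0.0]
force: [-0.4, -0.0, -1.1]
finger_gap: 0.167
t: 46.3
tcp_pos: [0.5795, 0.3252, 0.0545]
tool_rot: [0.719, 0.695, -0.0, -0.0]
force: [0.3, 0.5, -1.4]
finger_gap: 0.17
t: 46.6
tcp_pos: [0.5795, 0.3252, 0.0535]
tool_rot: [0.719, 0.695, -0.0, -0.0]
force: [-0.6, -0.3, -0.2]
finger_gap: 0.17
```

```bash

python3 -m crank '[[[0,0,0.1],0],[[0,0,0.1],0],[[0,0,0.1],0]]'
python3 -m crank '[[[0,0,0.1],0],[[0,0,0.1],0],[[0,0,0.1],0]]'
python3 -m crank '[[[0,0,0.1],0],[[0,0,0.1],0],[[0,0,0.1],0]]'
```

```text
t: 46.9
tcp_pos: [0.5795, 0.3252, 0.0525]
tool_rot: [0.719, 0.695, -0.0, -0.0]
force: [0.1, -0.3, -0.8]
finger_gap: 0.166
t: 47.2
tcp_pos: [0.5796, 0.3252, 0.0515]
tool_rot: [0.719, 0.695, -0.0, -0.0]
force: [0.6, 0.2, -0.5]
finger_gap: 0.167
t: 47.5
tcp_pos: [0.5797, 0.3253, 0.0508]
tool_rot: [0.719, 0.695, 0.0, 0.0]
force: [-1.2, -0.6, 1.5]
finger_gap: 0.167
```

Contact on the rim. Release, then regrip the glass to move it towards the recess centre (seen ~7 mm too far left).

```bash

python3 -m crank '[[[0,0,-0.1],0],[[0,0,-0.1],0],[[0,0,-0.1],0],[[0,0,-0.1],0]]' 4.0
python3 -m crank '[[[0,0,-1],0],[[0,0,-3],0],[[0,0,-6],0],[[0,0,-9],0],[[0,0,-9],0],[[0,0,-9],0]]'
python3 - <<'E'
from h import *
go(.5755,.2115,.1,88)
E
```

```text
t: 47.9
tcp_pos: [0.5795, 0.3252, 0.0514]
tool_rot: [0.719, 0.695, -0.0, -0.0]
force: [-0.3, 0.1, 0.1]
finger_gap: 0.468
t: 48.5
tcp_pos: [0.5801, 0.3255, 0.1431]
tool_rot: [0.719, 0.695, 0.001, 0.001]
force: [0.4, -0.0, 0.4]
finger_gap: 0.471
shift [-11.41  -0.07   4.3 ] spin 0.0 t 48.5 F [ 0.4 -0.   0.4] gap 4.02 tcp [0.5801 0.3255 0.1431]
```

```bash

python3 -m crank '[[[-4,0,0],0],[[-8,0,0],0],[[-11.4,-0.1,0],0],[[-11.4,-0.1,3],0],[[-11.4,-0.1,6],0],[[-11.4,-0.1,9],0],[[-11.4,-0.1,10],0],[[-11.4,-0.1,10],0],[[-11.4,-0.1,10],0]]' 7.0
python3 -m crank '[[[0,0,0],0],[[0,0,0],0],[[0,0,0],0],[[0,0,0],0],[[0,0,0],0],[[0,0,0],0]]' 2.5 30
python3 -m crank '[[[0,0,-0.5],0],[[0,0,-1],0],[[-0.3,0,-1],0],[[-0.6,0,-1],0],[[-0.6,0,-0.6],0],[[-0.6,0,-0.3],0],[[-0.6,0,-0.2],0],[[-0.6,0,-0.2],0]]'
python3 -m crank '[[[0,0,0.1],0],[[0,0,0.1],0],[[0,0,0.1],0]]'
```

```text
t: 49.4
tcp_pos: [0.575, 0.2115, 0.0419]
tool_rot: [0.719, 0.695, 0.0, 0.0]
force: [0.7, -0.1, 0.4]
finger_gap: 0.819
t: 50.0
tcp_pos: [0.5754, 0.2116, 0.0432]
tool_rot: [0.719, 0.695, 0.001, 0.001]
force: [-0.6, -0.1, 6.3]
finger_gap: 0.526
t: 50.8
tcp_pos: [0.5741, 0.2053, 0.0434]
tool_rot: [0.719, 0.695, -0.0, -0.0]
force: [-1.5, 0.5, 0.7]
finger_gap: 0.524
t: 51.1
tcp_pos: [0.5741, 0.2054, 0.0433]
tool_rot: [0.719, 0.695, -0.0, -0.0]
force: [-1.8, 0.4, 6.6]
finger_gap: 0.527
```

```bash

python3 -m crank '[[[0,0,-0.1],0],[[0,0,-0.1],0],[[0,0,-0.1],0],[[0,0,-0.1],0]]' 7.0
python3 -m crank '[[[0,0,-1],0],[[0,0,-4],0],[[0,0,-8],0],[[0,0,-12],0],[[-4,0,-13],0],[[-9,0,-13],0],[[-14,0,-13],0],[[-19,0,-13],0],[[-24,0,-13],0],[[-29,0,-13],0]]'
python3 -m crank '[[[-5,0,0],0],[[-10,0,0],0],[[-12,0,0],0],[[-12,0,0],0],[[-12,0,0],0]]'
python3 - <<'E'
from h import *
a=manip.snapshot("top")[200:300,230:350,::-1];b=manip.snapshot("scene")[205:305,235:355,::-1]
cv2.imwrite("pics/f.png",np.hstack([cv2.resize(a,(400,333),interpolation=cv2.INTER_CUBIC),cv2.resize(b,(400,333),interpolation=cv2.INTER_CUBIC)]))
E
```

```text
t: 51.5
tcp_pos: [0.5745, 0.2053, 0.0433]
tool_rot: [0.719, 0.695, -0.0, -0.0]
force: [0.3, 0.2, -0.4]
finger_gap: 0.819
t: 52.5
tcp_pos: [0.5643, -0.0864, 0.1744]
tool_rot: [0.719, 0.695, 0.0, 0.001]
force: [0.9, 0.9, -0.9]
finger_gap: 0.819
t: 53.0
tcp_pos: [0.5599, -0.2044, 0.1738]
tool_rot: [0.72, 0.694, 0.0, -0.0]
force: [-0.8, 0.2, -0.6]
finger_gap: 0.821
```

View pics/f.png

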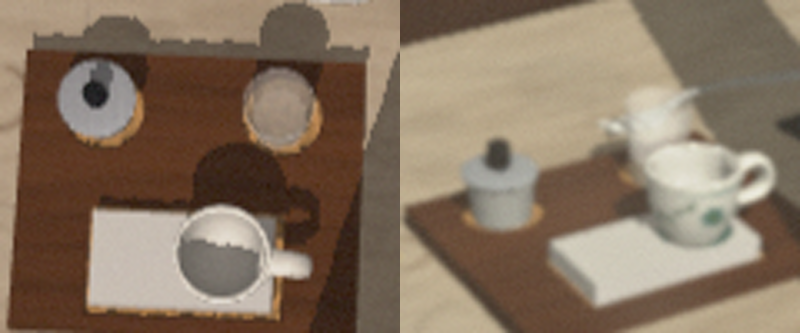

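```bash
python3 - <<'E'
from h import *
t=-.0345;c,s=np.cos(t),np.sin(t)
for n,p,z in[("lid",(98,99),.050),("knob",(95,94),.068),("glass",(279,105),.070),("glassfoot",(282,115),.012),("cup",(222,254),.076)]:
    w=ray("top",(230+p[0]*.3,200+p[1]*.3),z)[0];d=w[:2]-[.521,.2675];print(n,w.round(4),"board",[round(float(c*d[0]+s*d[1]),4),round(float(-s*d[0]+c*d[1]),4)])
E
```

```text
lid [0.5764 0.3254 0.05  ] board [0.0533, 0.0597]
knob [0.5757 0.3255 0.068 ] board [0.0527, 0.0599]
glass [0.5691 0.2065 0.07  ] board [0.0502, -0.0593]
glassfoot [0.5747 0.2051 0.012 ] board [0.0559, -0.0605]
cup [0.4711 0.2414 0.076 ] board [-0.049, -0.0278]
```

```bash
python3 -c "
from h import *
print(manip.sense()['t'],manip.sign_off())"
```

```text
the job is handed in; nothing more can be done
53.1 None
```

The coffee board is laid up and handed in at 53 s of the 122 s allowed; no verdict was given. The saucer is in the long recess, well to the right, with the cup in it and its handle pointing right. The lidded sugar pot is in the left recess and the water glass in the right one. I left the jigger, milk, mug, spice jar and yellow look-alike untouched, and the arm is clear of everything.

**Last camera check (mm, board frame):**

| Item | Measured | Target |
|---|---|---|
| Lid, on the pot | (53, 60) | (56, 60) |
| Glass rim | (50, -59) | (56, -60) |
| Glass foot | (56, -60) | (56, -60) |
| Cup | (-49, -28) | (-46, -30) |

- **Seating:** every part gave a contact force when lowered. In the last pictures all five look upright and seated. I did not measure heights directly.
- **Glass mended:** it first sat about 7 mm too far left, so I gripped it again and moved it towards the centre.
- **Checks that disagreed:** the glass rim and foot differ by about 5–6 mm in x, which could mean a slight lean near the 0.1 rad limit. I put it down mostly to camera bias, because the cup and pot rims also read 2–3 mm forward. The automatic circle fits on the pot and glass latched onto the wrong edges, so I read those centres by eye.
- **Picture budget:** I viewed 16 pictures, two over the 14 planned.

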